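Seat the power module and show the loose terminal bolt

TASK

Set the power module with the heat sink into the pocket of the test jig so that it sits flat and square on the pocket's floor, and let go of it. Then tap the jig's three terminal bolts from above, one after another, until you find the loose one, which gives way and stays down, and lift that bolt's hinged cover by its post to about 45 degrees or more. Finish while holding that cover open; leave the covers of the other bolts shut and do not move the meter, the tape or the tool rack.

Things in the scene. Friction and masses are not known exactly. Their poses are not given: they have to be found in the camera images.
- jig: fixed test jig: aluminium plate 250 x 250 x 10 mm, a black-walled pocket on its -x half, a grey terminal block (45 mm tall above the bench, x from +46 to +115, y +-112 mm) on its +x half. Origin: centre of the underside, on the bench; x points from the pocket to the block, away from the robot, y along the row of bolts to the left one, z up. Turned on the bench by up to 0.25 rad
- pocket (a point): centre of the pocket's floor, 10 mm above the bench, at (-60, 0, 10) mm in the jig's frame, same axes. The pocket is a rectangle 68 mm (x) by 94 mm (y), 10 mm deep, square-edged, with walls 10 mm thick
- module_center (a point): loose power module, 0.2 to 0.4 kg, left or right of the jig: black slab 64 (its x) x 90 (y) x 14 mm, on it centrally a finned aluminium heat sink 30 (x) x 70 (y) x 34 mm. The point: centre of the whole, 24 mm above its underside; z up. Grip the 30 mm width about 37 mm above the underside, off the slab. Fits the pocket either way round, y along y, 2 mm free each side; seated, the point is 24 mm above the floor
- bolt_left_top (a point): centre of the flat top of the left (+y) bolt's steel hex head, 22 mm across; at (73, 75, 66.5) mm in the jig's frame at the start, 16.5 mm above its cover, standing through the cover's 34 mm square window. The three bolts look alike and stand equally high at first: only tapping tells which is loose
- bolt_left (a joint): how far the left (+y) bolt is pushed down (m), 0 at the start. A tight bolt stays under 2 mm; the loose one sinks 6.5 mm to its stop under a push of about 3 N and stays down
- handle_left (a point): grip point of the left (+y) cover's handle, an upright black post 12 mm wide (jig y) x 14 mm deep (x) on the front edge of the clear cover, overhanging the block's front. Shut: at (27, 75, 66) mm in the jig's frame, the post reaching 20 mm below it to 14 mm above, free air under it down to the plate. Axes: the jig's, turned with the cover
- cover_left (a joint): opening of the left (+y) cover (rad): 0 shut and flat, stop at 1.15. Hinge along the jig's y at (105, 75, 48) mm in the jig's frame, beyond the bolt; the handle, 78 mm on the robot's side of the hinge and 18 mm above it when shut, rises and swings to the jig's +x. Weighs 0.1 kg, falls shut from any angle when let go
- bolt_mid_top (a point): centre of the flat top of the middle bolt's steel hex head, 22 mm across; at (73, 0, 66.5) mm in the jig's frame at the start, 16.5 mm above its cover, standing through the cover's 34 mm square window. The three bolts look alike and stand equally high at first: only tapping tells which is loose
- bolt_mid (a joint): how far the middle bolt is pushed down (m), 0 at the start. A tight bolt stays under 2 mm; the loose one sinks 6.5 mm to its stop under a push of about 3 N and stays down
- handle_mid (a point): grip point of the middle cover's handle, an upright black post 12 mm wide (jig y) x 14 mm deep (x) on the front edge of the clear cover, overhanging the block's front. Shut: at (27, 0, 66) mm in the jig's frame, the post reaching 20 mm below it to 14 mm above, free air under it down to the plate. Axes: the jig's, turned with the cover
- cover_mid (a joint): opening of the middle cover (rad): 0 shut and flat, stop at 1.15. Hinge along the jig's y at (105, 0, 48) mm in the jig's frame, beyond the bolt; the handle, 78 mm on the robot's side of the hinge and 18 mm above it when shut, rises and swings to the jig's +x. Weighs 0.1 kg, falls shut from any angle when let go
- bolt_right_top (a point): centre of the flat top of the right (-y) bolt's steel hex head, 22 mm across; at (73, -75, 66.5) mm in the jig's frame at the start, 16.5 mm above its cover, standing through the cover's 34 mm square window. The three bolts look alike and stand equally high at first: only tapping tells which is loose
- bolt_right (a joint): how far the right (-y) bolt is pushed down (m), 0 at the start. A tight bolt stays under 2 mm; the loose one sinks 6.5 mm to its stop under a push of about 3 N and stays down
- handle_right (a point): grip point of the right (-y) cover's handle, an upright black post 12 mm wide (jig y) x 14 mm deep (x) on the front edge of the clear cover, overhanging the block's front. Shut: at (27, -75, 66) mm in the jig's frame, the post reaching 20 mm below it to 14 mm above, free air under it down to the plate. Axes: the jig's, turned with the cover
- cover_right (a joint): opening of the right (-y) cover (rad): 0 shut and flat, stop at 1.15. Hinge along the jig's y at (105, -75, 48) mm in the jig's frame, beyond the bolt; the handle, 78 mm on the robot's side of the hinge and 18 mm above it when shut, rises and swings to the jig's +x. Weighs 0.1 kg, falls shut from any angle when let go
- meter: bystander: black hand-held multimeter 85 x 150 x 36 mm lying flat on the other side of the jig from the module; origin at the centre of its underside
- tape: bystander: roll of blue tape lying flat, 104 mm across, 24 mm high, far left; origin at the centre of its underside
- tool_rack: bystander: white foam block 90 x 160 x 60 mm with thin tools standing in it up to 140 mm high, far right; origin at the centre of its underside
Things that resemble listed ones, but are neither listed nor needed, are in the scene too. What is shaped like the part that bears module_center but pink or red is not meant.

How it is judged:
By the outcome, as a careful person would: the job done as asked, in the order asked, and still so for the second after the job is handed in, while the arm keeps its last pose, push and grip.
It also fails if it takes over 56 s, if anything falls off the work surface, if the arm or the gripper's body presses on something with over 40 N, if the wrist force passes 120 N, or if a joint passes its speed limit or range.

ROBOT

A 6-joint arm with a two-finger parallel gripper is mounted at the origin on the work surface. World frame = base frame: x ahead of the robot, y to its left, z up, the work surface at z = 0. Lengths are in mm, angles in rad, forces in N, time in s.
With the tool pointing down it reaches from about 275 to 750 mm from the base axis. Payload 10.2 kg.
Tool frame: the origin (TCP) lies at the very end of the fingers, on their centre line; the grasp point (between the pads) lies 19 mm behind it; z points along the fingers, y is the direction in which the jaws open and shut (so a half turn about z gives the same grasp; the last joint's range is limited). The gripper opens to 85 mm and grips with 20 to 120 N. Pads are 22 mm wide; open, the fingers measure 114 mm over their backs; the gripper's body (76 mm by 85 mm) begins 54 mm behind the grasp point. The pads swing forward as they close: fully open they stand 13 mm farther back than shut.
Start: joints at [-0.223, 0.313, 1.498, -0, 1.331, -0.223], TCP at [525.006, -0.013, 231.294] pointing down, gripper open.
Joint ranges: [-2.94, 2.94], [-0.97, 2.17], [0.19, 2.56], [-1.23, 4.37], [0.02, 3.11], [-2.88, 2.88]. Speed limits (rad/s): [2.39, 2.39, 3.01, 3.14, 3.14, 3.14].

INTERFACE

Orientations are given as a unit quaternion [w, x, y, z].
In Python, from rig import * gives the robot as it stands. The module is installed in compiled form; this text tells all that it offers.
- The arm moves only by the shell command python3 -m crank 'ROWS' [FORCE]. ROWS is a JSON object of lists of equal length, an entry for each row: "dp": the shift along the world's x, y, z in cm, a list of three; "delta_rot": the turn, a rotation vector about the world's x, y, z in degrees, a list of three; "claw": the closure in counts, from 0 (fully open) to 255 (shut). A call has 1 to 10 rows; each row shifts and turns the commanded pose from where the row before left it; what a row does not reach is not made up. A row lasts 1/10 s, in which the tool goes at most 50 mm and 8.59 degrees, less where a joint would pass 70% of its speed; a pose out of reach is approached as far as the arm can. A call is refused whole if a number of a shift passes 5 or a number of a turn 8.59, either way. A call with a gripper value outside its range is refused whole. The fingers move at their own pace and stop on an object; FORCE is the grip in N (left out, the last holds). Time passes only in rows, so rows that do not move let the fingers close. It gives the time, the measured TCP pose, the force and the opening at its end, in the units of the state.
- sense(): the state, without advancing time (a new reading comes with each control period).
- capture(name): name is "scene" or "side" or "wrist"; returns (picture, depth): 384x512x3 uint8, red, green, blue; 384x512 float32, mm along the optical axis (not along the pixel's ray), 0 where there is no reading.
- camera_model(name): a dict with "fx", "fy", "cx", "cy" (pixels), "cam_to_world" (4x4, takes a point from camera to world coordinates); the wrist camera has in their place "T_tool_cam" (4x4, takes a point from camera to tool coordinates, whose origin is the TCP and whose axes are the flange's). Camera axes: x right, y up, looking along -z (the intrinsics and any distortion apply to the point x, -y, -z); pixel columns grow to the right and rows downward; lengths in mm; the calibration is good to about 2 mm. A picture is of the moment at which its call begins: read the wrist's pose just before it. camera_model takes no time and is no camera call.
- finish_job(): hands the job in, once; it reports no verdict.
Trained networks look in the newest picture that a camera, given by its name, has taken for a name from the list of things; names that differ only in an ending like _2 or _b are one class to them, and where a whole thing is asked for, a point or a joint stands for the part that bears it (a point fixed in the world has none). Each returns a list of dicts, best first, with "p" (0 to 1); they miss things now and then, are a little off and sometimes report something else, mostly with a low value. They report only what shows in the picture. A call takes as long as a camera call. They do not tell look-alikes from the thing itself.
- boxes_of(camera, target): "centre" ([column, row] in pixels, amid what is visible of it).
- masks_of(camera, target): "region" (384x512 bool, what is visible of it) and "centre" ([column, row] in pixels, amid what is visible of it).
- pinpoint(camera, target): "centre" ([column, row] in pixels: a listed point, or the origin of a listed thing).
The state is a dict: "time_s": time; "joints": joint angles; "dq": joint speeds; "tau": joint torques, N m; "eef_pos": TCP position; "ee_rot": TCP orientation; "force": force on the tool from outside, world axes, zero at the start; "wrist_torque": the same for the moment, N m; "grip_width": opening from 0.0 (shut) to 1.0 (fully open).
Only numpy, scipy, OpenCV 4.12 (cv2) and the standard library are available. Lean on these libraries where they do the work, as an engineer would, in place of code of your own. Each camera call takes 0.05 s, during which the arm holds its last target.

## Working session

There is one attempt and no reset: what is moved stays moved. The work goes in short steps, Python scripts to look and compute and a shell command to move; the robot and the scene stay as the last step left them, time stands still between calls to the robot, and variables do not carry over. Pictures are saved under pics/ and viewed, and the job is handed in when it is done.

```bash
mkdir -p pics; cat > h.py <<'E'
from rig import *
import numpy as np, cv2
from scipy.spatial.transform import Rotation as R
def save(n,im): cv2.imwrite('pics/'+n+'.png',im[:,:,::-1])
def toolT():
    s=sense(); q=s['ee_rot']; T=np.eye(4); T[:3,:3]=R.from_quat([q[1],q[2],q[3],q[0]]).as_matrix(); T[:3,3]=s['eef_pos']; return T
def camT(name,T=None):
    m=camera_model(name)
    return m,(np.array(m['cam_to_world']) if 'cam_to_world' in m else (toolT() if T is None else T)@np.array(m['T_tool_cam']))
def ray(name,px,T=None):
    m,C=camT(name,T)
    d=np.array([(px[0]-m['cx'])/m['fx'],-(px[1]-m['cy'])/m['fy'],-1.0])
    return C[:3,3],C[:3,:3]@d
def at_depth(name,px,z,T=None):
    o,d=ray(name,px,T); return o+d*z
def at_z(name,px,z,T=None):
    o,d=ray(name,px,T); return o+d*(z-o[2])/d[2]
def proj(name,P,T=None):
    m,C=camT(name,T); p=np.linalg.inv(C)@np.append(P,1); return np.array([m['cx']+m['fx']*p[0]/-p[2], m['cy']-m['fy']*p[1]/-p[2]])
def cloud(name,dep,T=None):
    m,C=camT(name,T); v,u=np.mgrid[0:384,0:512]
    P=np.stack([(u-m['cx'])/m['fx']*dep,-(v-m['cy'])/m['fy']*dep,-dep],-1)
    return P@C[:3,:3].T+C[:3,3]
def tri(obs):
    A=np.zeros((3,3));b=np.zeros(3)
    for o,d in obs:
        d=d/np.linalg.norm(d);M=np.eye(3)-np.outer(d,d);A+=M;b+=M@o
    return np.linalg.solve(A,b)
E
python3 - <<'E'
from h import *
print(sense())
for n in ['scene','side','wrist']:
    print(n,camera_model(n))
    T=toolT(); im,d=capture(n); save(n+'0',im); np.savez('/tmp/%s0.npz'%n,im=im,d=d,T=T)
    for t in ['jig','module_center','bolt_left_top','handle_left','pocket']:
        r=pinpoint(n,t); print(n,t,[(np.round(x['centre'],1).tolist(),round(x['p'],2)) for x in r[:5]])
E
```

```text
{'time_s': 0.0, 'joints': array([-2.23440359e-01,  3.13428378e-01,  1.49847564e+00,  4.16451301e-06,
        1.33101645e+00, -2.23391621e-01]), 'dq': array([-9.34799427e-04,  1.92436458e-03, -8.48180568e-04, -5.85120974e-06,
       -1.08536262e-03, -2.54523322e-04]), 'tau': array([-5.78409599e-04, -4.12261176e+01, -2.59742296e+01, -3.58453699e-04,
        4.11797926e-03, -1.23038126e-05]), 'eef_pos': array([5.24723947e+02, 3.04333542e-02, 2.30731634e+02]), 'ee_rot': array([-5.62877561e-04,  7.07124207e-01,  7.07089043e-01, -3.52062110e-04]), 'force': array([ 0.67219614, -0.28272229,  0.23632943]), 'wrist_torque': array([0.01067213, 0.01960107, 0.00562328]), 'grip_width': 1.0006577017184863}
scene {'fx': 437.27421330742425, 'fy': 437.27421330742425, 'cx': 259.16040539842913, 'cy': 191.0890518229737, 'cam_to_world': array([[ 1.29634857e-02, -5.57658981e-01,  8.29968921e-01,
         1.62612181e+03],
       [ 9.99746535e-01,  2.25083158e-02, -4.91868409e-04,
        -4.98891607e+01],
       [-1.84069078e-02,  8.29764929e-01,  5.57809420e-01,
         7.71643014e+02],
       [ 0.00000000
[... 1124 characters left out ...]
 0.76), ([209.9, 127.6], 0.36)]
wrist {'fx': 293.5001259394552, 'fy': 293.5001259394552, 'cx': 250.45764072203133, 'cy': 192.3582201469988, 'T_tool_cam': array([[-2.01224252e-04,  9.47794801e-01,  3.18880817e-01,
         8.20795742e+01],
       [ 9.99998291e-01,  7.76706664e-04, -1.67753782e-03,
         2.35539338e-01],
       [-1.83763848e-03,  3.18879935e-01, -9.47793337e-01,
        -1.42965501e+02],
       [ 0.00000000e+00,  0.00000000e+00,  0.00000000e+00,
         1.00000000e+00]])}
wrist jig [([253.7, 158.8], 0.81)]
wrist module_center [([210.7, 155.2], 0.24)]
wrist bolt_left_top [([333.0, 102.9], 0.73)]
wrist handle_left [([293.0, 98.7], 0.91)]
wrist pocket [([208.9, 156.9], 0.93)]
```

View pics/scene0.png

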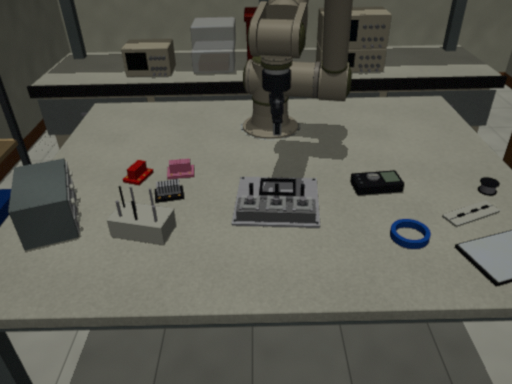

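View pics/side0.png

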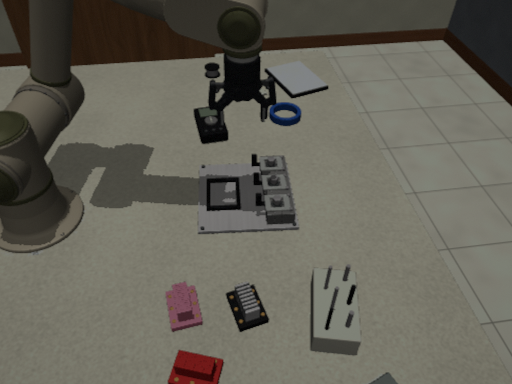

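View pics/wrist0.png

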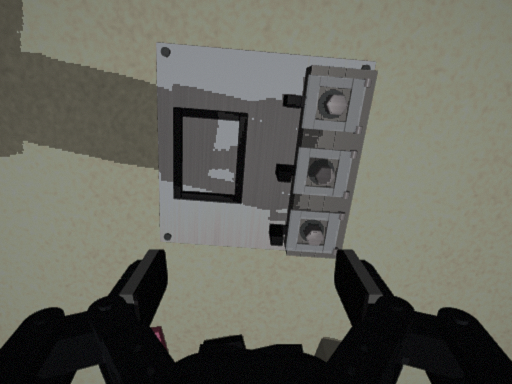

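The scene picture shows the dark finned module at (169,190), with pink and red decoys at (180,168) and (138,172). The side picture shows the module at (247,305) and the jig at (246,197). In the wrist picture the pocket is at (210,155), with bolts at (335,103), (321,174) and (313,232). Next I measure the jig and the module.

```bash
python3 - <<'E'
from h import *
D={n:np.load('/tmp/%s0.npz'%n) for n in ['scene','side','wrist']}
T=D['wrist']['T']
# wrist depth based
d=D['wrist']['d']
P=cloud('wrist',d,T)
print('bench z wrist',np.median(P[300:340,200:300,2]),P[120,450],P[200,440])
for px in [(335,103),(321,174),(313,232)]: print('bolt',px,P[px[1]-3:px[1]+4,px[0]-3:px[0]+4].reshape(-1,3).mean(0).round(1))
for nm,px in [('TL',(160,43)),('BL',(160,247)),('TR',(375,68)),('BR',(344,256)),]: print(nm,at_z('wrist',px,10,T).round(1))
# pocket outer wall corners z=20
im=D['wrist']['im'].astype(int)
# pocket floor
for nm,px in [('pTL',(174,108)),('pTR',(248,113)),('pBL',(174,197)),('pBR',(240,203))]: print(nm,at_z('wrist',px,20,T).round(1))
for n in ['side','scene']:
    P=cloud(n,D[n]['d'])
    print(n,'bench', np.median(P[250:270,215:290,2]) if n=='side' else np.median(P[250:270,200:300,2]))
    for t in ['module_center','jig','bolt_left','handle_left','handle_mid','handle_right']:
        pass
P=cloud('side',D['side']['d'])
# module: points in region
sub=P[275:335,220:275].reshape(-1,3)
m=(sub[:,2]>8); q=sub[m]; print('module pts',len(q),q.min(0).round(),q.max(0).round())
hi=q[q[:,2]>40]; print('hi',len(hi), hi.mean(0).round(1),hi[:,2].max())
r=cv2.minAreaRect(hi[:,:2].astype(np.float32)); print(r)
r=cv2.minAreaRect(q[:,:2].astype(np.float32)); print(r)
print('tri', tri([ray('side',(245.8,301.8)),ray('scene',(168.9,190.5))]))
# upscale views
a=cv2.resize(D['side']['im'][140:340,180:310],None,fx=4,fy=3.0*4/3,interpolation=cv2.INTER_CUBIC); a=a[:,:,:]
save('side_crop',cv2.resize(D['side']['im'][270:340,210:285],None,fx=8,fy=8,interpolation=cv2.INTER_CUBIC))
save('wr_crop',cv2.resize(D['wrist']['im'][30:270,140:390],None,fx=2.4,fy=2.4,interpolation=cv2.INTER_CUBIC))
E
```

```text
bench z wrist 0.4942404340166604 [773.47545512  51.0037826    0.91922797] [782.77467217 -54.63204679   0.97649395]
bolt (335, 103) [610.5  73.1  67. ]
bolt (321, 174) [ 6.022e+02 -5.000e-01  6.670e+01]
bolt (313, 232) [598.5 -70.4  65.6]
TL [424.8 135.7  10. ]
BL [ 399.6 -120.8   10. ]
TR [668.7 109.9  10. ]
BR [ 658.1 -135.5   10. ]
pTL [437.1  66.3  20. ]
pTR [523.   60.6  20. ]
pBL [428.  -43.3  20. ]
pBR [512.4 -51.6  20. ]
side bench -0.2007733868891819
scene bench -1.554335918099241
module pts 1280 [ 416. -811.    8.] [ 524. -281.  817.]
hi 497 [ 483.5 -344.7   65.9] 817.3448605991174
((463.93408203125, -553.8201904296875), (520.6536865234375, 46.896575927734375), 84.63385009765625)
((472.61187744140625, -546.3541870117188), (534.660400390625, 81.25645446777344), 86.60906982421875)
tri [ 486.91168218 -328.69119214   18.01441056]
```

View pics/side_crop.png

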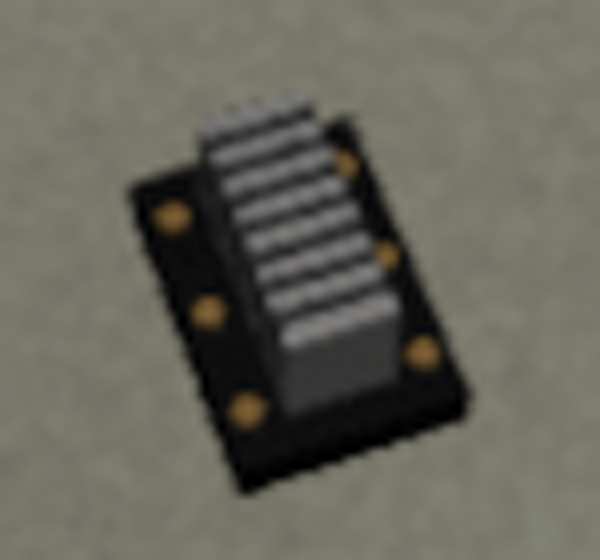

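View pics/wr_crop.png

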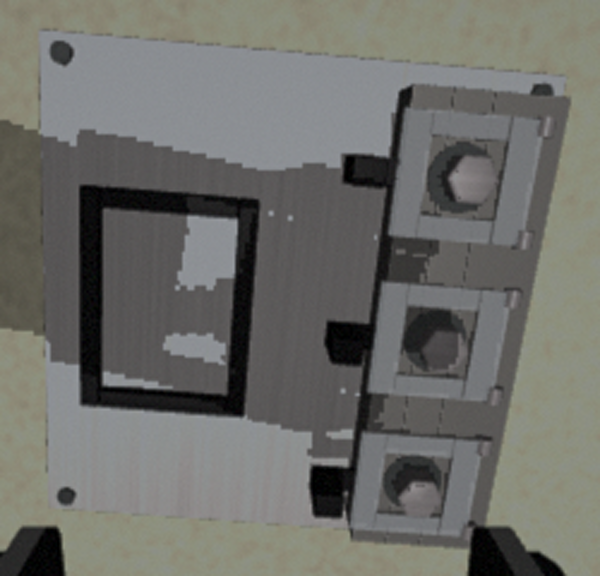

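```bash
python3 - <<'E'
from h import *
D={n:np.load('/tmp/%s0.npz'%n) for n in ['scene','side','wrist']}
d=D['side']['d'];P=cloud('side',d)
ok=np.zeros_like(d,bool);ok[275:335,220:275]=1;ok&=(d>0)
q=P[ok&(P[:,:,2]>6)&(P[:,:,2]<70)];print(len(q))
hi=q[q[:,2]>43]; print('hi',len(hi),hi.mean(0).round(1),np.percentile(hi[:,2],[5,50,95]).round(1),cv2.minAreaRect(hi[:,:2].astype(np.float32)))
lo=q; print('all',cv2.minAreaRect(lo[:,:2].astype(np.float32)))
sl=q[(q[:,2]>9)&(q[:,2]<18)];print('slab',len(sl),cv2.minAreaRect(sl[:,:2].astype(np.float32)))
c=lambda x,y:(210+(x+.5)/8-.5,270+(y+.5)/8-.5)
for nm,p,z in [('LT',(130,190),14),('RT',(352,118),14),('RB',(470,398),14),('LB',(237,470),14),('finTL',(200,130),48),('finBL',(282,330),48),('finBR',(398,296),48),('finTR',(312,103),48)]:
    print(nm,at_z('side',c(*p),z).round(1))
E
```

```text
1289
hi 467 [ 485.4 -332.6   47.5] [44.8 47.6 49.8] ((485.2373046875, -331.06622314453125), (31.20684242248535, 71.27201080322266), 11.303617477416992)
all ((485.5944519042969, -331.15631103515625), (64.84009552001953, 91.82044219970703), 11.077535629272461)
slab 630 ((485.6123962402344, -331.1236877441406), (64.81490325927734, 91.82894134521484), 11.145265579223633)
LT [ 446.5 -296.7   14. ]
RT [ 508.8 -282.7   14. ]
RB [ 525.8 -370.1   14. ]
LB [ 464.4 -381.4   14. ]
finTL [ 465.2 -303.1   48. ]
finBL [ 478.3 -363.8   48. ]
finBR [ 508.3 -358.5   48. ]
finTR [ 495.2 -299.    48. ]
```

Module: centre (485.4, -331.1), yaw +11.2°, top at 47.5 mm. The two fits agree. I'm moving above it.

```bash
python3 -m crank '{"dp":[[-0.5,-4.1,-0.8],[-0.5,-4.1,-0.8],[-0.5,-4.1,-0.8],[-0.5,-4.1,-0.8],[-0.5,-4.1,-0.8],[-0.5,-4.1,-0.8],[-0.5,-4.1,-0.8],[-0.4,-4.4,-0.8],[0,0,0]],"delta_rot":[[0,0,1.4],[0,0,1.4],[0,0,1.4],[0,0,1.4],[0,0,1.4],[0,0,1.4],[0,0,1.4],[0,0,1.4],[0,0,0]],"claw":[0,0,0,0,0,0,0,0,0]}' 30
python3 - <<'E'
from h import *
T=toolT(); im,d=capture('wrist'); save('w1',im); np.savez('/tmp/w1.npz',im=im,d=d,T=T)
print(T.round(3))
P=cloud('wrist',d,T)
ok=(d>0)&(P[:,:,2]>40)&(P[:,:,2]<52)&(abs(P[:,:,0]-485)<70)&(abs(P[:,:,1]+331)<80)
h=P[ok]
print(len(h),cv2.minAreaRect(h[:,:2].astype(np.float32)),np.median(h[:,2]))
ok=(d>0)&(P[:,:,2]>8)&(P[:,:,2]<20)&(abs(P[:,:,0]-485)<70)&(abs(P[:,:,1]+331)<80)
h=P[ok]
print(len(h),cv2.minAreaRect(h[:,:2].astype(np.float32)),np.median(h[:,2]))
E
```

```text
time_s: 1.8
eef_pos: [484.5, -335.2, 165.7]
ee_rot: [-0.001, 0.636, 0.771, -0.0]
force: [0.0, 0.1, -0.0]
grip_width: 1.004
[[-1.90000e-01  9.82000e-01 -1.00000e-03  4.84501e+02]
 [ 9.82000e-01  1.90000e-01  0.00000e+00 -3.35206e+02]
 [ 1.00000e-03 -1.00000e-03 -1.00000e+00  1.65688e+02]
 [ 0.00000e+00  0.00000e+00  0.00000e+00  1.00000e+00]]
2373 ((489.1924743652344, -332.55242919921875), (30.15855598449707, 69.89698028564453), 11.22716999053955) 48.50481562304259
2814 ((489.39288330078125, -332.3856506347656), (64.11860656738281, 89.65034484863281), 12.0145902633667) 14.455984265619719
```

View pics/w1.png

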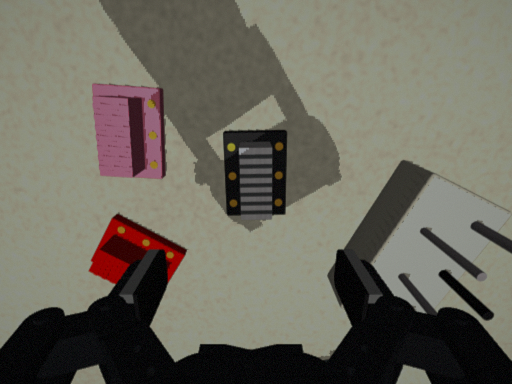

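The wrist picture shows the module at (255,172), with the pink part at (128,130), the red part at (137,250), and the tool rack on the right from about column 330. I check clearances before descending.

```bash
python3 - <<'E'
from h import *
z=np.load('/tmp/w1.npz');T=z['T'];d=z['d'];P=cloud('wrist',d,T)
s=np.load('/tmp/side0.npz');Q=cloud('side',s['d'])
A=np.concatenate([P[(d>0)],Q[s['d']>0]])
# tool-frame coordinates about module centre
c=np.array([489.2,-332.5]);th=np.radians(11.2);X=np.array([np.cos(th),np.sin(th)]);Y=np.array([-X[1],X[0]])
x=(A[:,:2]-c)@X;y=(A[:,:2]-c)@Y
for lo,hi in [(8,40),(40,80),(80,150)]:
    m=(A[:,2]>lo)&(A[:,2]<hi)&(abs(y)<30)&(abs(x)>34)&(abs(x)<160)
    print(lo,hi,'right',np.sort(x[m&(x>0)])[:8].round(),'left',np.sort(x[m&(x<0)])[-8:].round())
print('fixed targ',T[:3,3])
E
```

```text
8 40 right [130. 130. 130. 131. 132. 132. 133. 133.] left [-34. -34. -34. -34. -34. -34. -34. -34.]
40 80 right [130. 131. 131. 131. 131. 133. 133. 133.] left [-112. -112. -112. -112. -112. -111. -111. -111.]
80 150 right [] left []
fixed targ [ 484.50117497 -335.2061992   165.68839724]
```

```bash
python3 -m crank '{"dp":[[0.2,0.15,-4],[0.2,0.1,-4],[0,0,-4],[0,0,-2.5],[0,0,0],[0,0,0]],"delta_rot":[[0,0,0.2],[0,0,0],[0,0,0],[0,0,0],[0,0,0],[0,0,0]],"claw":[0,0,0,0,0,0]}' 40
```

```text
time_s: 2.45
eef_pos: [490.7, -328.2, 23.5]
ee_rot: [0.001, 0.633, 0.774, -0.0]
force: [0.3, 1.4, 0.6]
grip_width: 0.997
```

```bash
python3 -m crank '{"dp":[[0,-0.4,-0.3],[0,0,0]],"delta_rot":[[0,0,0],[0,0,0]],"claw":[0,0]}'
```

```text
time_s: 2.65
eef_pos: [490.5, -333.3, 20.6]
ee_rot: [0.001, 0.633, 0.774, -0.0]
force: [-0.9, -0.7, 0.8]
grip_width: 1.0
```

```bash
python3 -m crank '{"dp":[[0,0,0],[0,0,0],[0,0,0],[0,0,0],[0,0,0],[0,0,0]],"delta_rot":[[0,0,0],[0,0,0],[0,0,0],[0,0,0],[0,0,0],[0,0,0]],"claw":[255,255,255,255,255,255]}' 50
```

```text
time_s: 3.25
eef_pos: [490.1, -332.7, 19.6]
ee_rot: [0.0, 0.633, 0.774, -0.0]
force: [0.5, -0.2, 4.0]
grip_width: 0.344
```

```bash
python3 - <<'E'
from h import *
for i in range(3): s=sense(); print(s['eef_pos'].round(1),s['grip_width'],s['force'].round(1))
E
```

```text
[ 490.1 -332.7   19.6] 0.3440976474572523 [ 0.5 -0.2  4. ]
[ 490.1 -332.7   19.6] 0.3440976474572523 [ 0.5 -0.2  4. ]
[ 490.1 -332.7   19.6] 0.3440976474572523 [ 0.5 -0.2  4. ]
```

```bash
python3 -m crank '{"dp":[[0,0,2],[0,0,4],[0,1,4],[-0.2,3,2],[-0.2,4,0],[-0.2,4,0],[-0.2,4,0],[-0.2,4,0],[-0.2,2,0],[0,0,0]],"delta_rot":[[0,0,0],[0,0,0],[0,0,0],[0,0,-3],[0,0,-3],[0,0,-3],[0,0,-3],[0,0,-2.1],[0,0,-2],[0,0,0]],"claw":[255,255,255,255,255,255,255,255,255,255]}' 50
python3 - <<'E'
from h import *
T=toolT(); im,d=capture('wrist'); save('w2',im); np.savez('/tmp/w2.npz',im=im,d=d,T=T)
s=sense();print(T.round(3),s['force'],s['grip_width'])
for t in ['pocket','bolt_left_top','bolt_mid_top','bolt_right_top','handle_left','jig','module_center']:
    print(t,[(np.round(x['centre'],1).tolist(),round(x['p'],2)) for x in pinpoint('wrist',t)[:4]])
save('w2c',cv2.resize(im,None,fx=1.5,fy=1.5,interpolation=cv2.INTER_CUBIC))
E
```

```text
time_s: 4.25
eef_pos: [477.4, -110.1, 138.9]
ee_rot: [-0.001, 0.735, 0.678, -0.0]
force: [-0.3, -1.3, -2.6]
grip_width: 0.345
[[ 8.00000e-02  9.97000e-01 -1.00000e-03  4.77394e+02]
 [ 9.97000e-01 -8.00000e-02  1.00000e-03 -1.10050e+02]
 [ 1.00000e-03 -1.00000e-03 -1.00000e+00  1.38935e+02]
 [ 0.00000e+00  0.00000e+00  0.00000e+00  1.00000e+00]] [ 1.36657169 -0.61423752 -2.11120097] 0.3436988901732416
pocket [([236.3, 48.3], 0.77), ([359.8, 40.1], 0.48), ([432.2, 36.7], 0.4)]
bolt_left_top []
bolt_mid_top [([433.7, 35.7], 0.8)]
bolt_right_top [([412.2, 154.7], 0.58), ([252.2, 254.6], 0.57)]
handle_left []
jig [([410.8, 155.4], 0.63)]
module_center [([252.7, 254.2], 0.79), ([157.9, 366.2], 0.55)]
```

View pics/w2c.png

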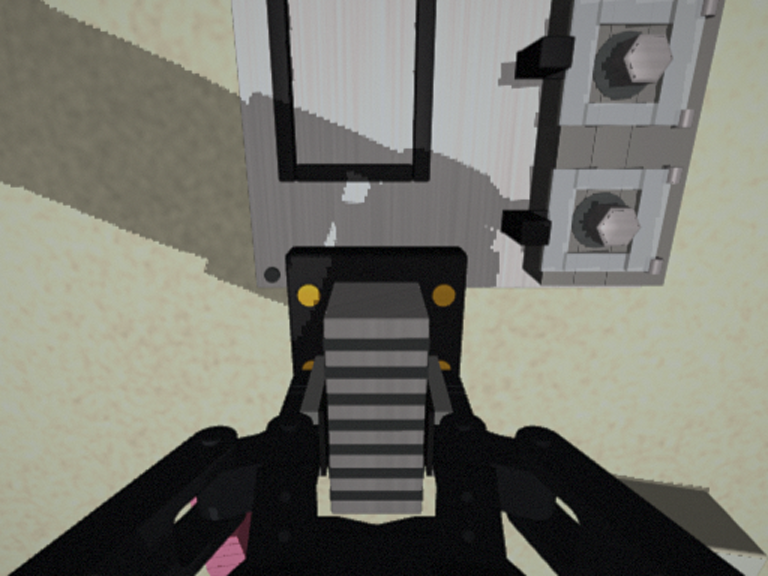

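```bash
python3 - <<'E'
from h import *
w2=np.load('/tmp/w2.npz');w0=np.load('/tmp/wrist0.npz')
def wall(w,nm):
    T=w['T'];d=w['d'];P=cloud('wrist',d,T);im=w['im'].astype(int).sum(2)
    m=(d>0)&(P[:,:,2]>15.5)&(P[:,:,2]<25)&(P[:,:,0]>415)&(P[:,:,0]<535)&(P[:,:,1]>-56)&(P[:,:,1]<75)
    cv2.imwrite('pics/m_%s.png'%nm,(m*255).astype(np.uint8))
    q=P[m];print(nm,len(q),np.median(q[:,2]),q.min(0).round(1),q.max(0).round(1),cv2.minAreaRect(q[:,:2].astype(np.float32)))
    pl=P[(d>0)&(P[:,:,2]>6)&(P[:,:,2]<14)&(P[:,:,0]>400)&(P[:,:,0]<560)&(abs(P[:,:,1])<120)];print(' plate z',np.median(pl[:,2]))
    # bolts
    b=(d>0)&(P[:,:,2]>61)&(P[:,:,2]<72)&(P[:,:,0]>575)&(P[:,:,0]<640)
    n,l,st,ce=cv2.connectedComponentsWithStats(b.astype(np.uint8))
    for i in range(1,n):
        if st[i,4]>60:
            q=P[l==i]; (c,_)=cv2.minEnclosingCircle(q[:,:2].astype(np.float32)),0; print('  bolt',st[i,4],q.mean(0).round(1),np.round(c[0],1),round(c[1],1))
    # handles
    b=(d>0)&(P[:,:,2]>76)&(P[:,:,2]<84)&(P[:,:,0]>535)&(P[:,:,0]<580)&(P[:,:,1]>-100)
    n,l,st,ce=cv2.connectedComponentsWithStats(b.astype(np.uint8))
    for i in range(1,n):
        if st[i,4]>20:
            q=P[l==i]; print('  handle',st[i,4],q.mean(0).round(1),((q.min(0)+q.max(0))/2).round(1))
wall(w0,'w0');wall(w2,'w2')
# module in tool frame
T=w2['T'];P=cloud('wrist',w2['d'],T);Q=(P-T[:3,3])@T[:3,:3]
m=(w2['d']>0)&(abs(Q[:,:,1])<37)&(abs(Q[:,:,0])<52)&(Q[:,:,2]>-3)&(Q[:,:,2]<9)
q=Q[m];print('slab tool',len(q),q.min(0).round(1),q.max(0).round(1),np.median(q[:,2]))
f=q[q[:,0]>25];print('front',cv2.minAreaRect(f[:,:2].astype(np.float32)),f.max(0))
m=(w2['d']>0)&(abs(Q[:,:,1])<20)&(abs(Q[:,:,0])<45)&(Q[:,:,2]>-33)&(Q[:,:,2]<-24)
q=Q[m];print('top tool',len(q),q.min(0).round(1),q.max(0).round(1),np.median(q[:,2]),cv2.minAreaRect(q[:,:2].astype(np.float32)))
E
```

```text
w0 2498 20.13200858806593 [426.7 -52.   15.6] [521.8  67.5  23. ] ((474.5101318359375, 7.579277038574219), (113.77589416503906, 87.97994232177734), 85.43497467041016)
 plate z 10.348560589107194
  bolt 344 [612.1  71.8  66.5] [612.6  71.6] 10.7
  bolt 282 [606.2  -2.3  66.4] [606.7  -2.8] 10.7
  bolt 236 [600.3 -76.3  66.3] [600.7 -77.4] 10.7
  handle 191 [566.9  75.3  80.3] [567.   74.9  79.8]
  handle 158 [560.9   1.1  80.3] [561.1   0.8  79.2]
  handle 137 [554.8 -73.2  80. ] [555.  -73.5  79.1]
w2 3982 20.2481399543324 [426.5 -52.2  15.5] [520.5  44.8  23. ] ((473.4462890625, -3.6544151306152344), (90.7520980834961, 88.20108032226562), 85.40678405761719)
 plate z 10.413983130775705
  bolt 916 [605.2  -3.5  66.5] [606.4  -3.4] 11.1
  bolt 649 [599.3 -77.3  66.4] [600.4 -77.7] 10.9
  handle 537 [5.601e+02 2.000e-01 8.020e+01] [5.607e+02 3.000e-01 7.930e+01]
  handle 378 [554.2 -73.9  80.2] [554.7 -74.2  79.2]
slab tool 5424 [-43.3 -31.6  -3. ] [45.3 32.6  9. ] 5.179245860736774
front ((35.14274597167969, 0.5597324371337891), (20.274147033691406, 64.02053833007812), 0.0019547841511666775) [45.28000459 32.56991823  8.9661135 ]
top tool 9147 [-35.6 -20.  -33. ] [ 35.7  19.9 -24. ] -28.870734305106645 ((0.01340484619140625, -0.09088706970214844), (71.21730041503906, 39.93901824951172), 0.3153180480003357)
```

Jig yaw is -4.58° and the pocket is at (474.5, 7.7), with both views agreeing within 0.3 mm. The module is square in the hand, with its underside 19.2 mm below the TCP. I move over the pocket next.

```bash
python3 -m crank '{"dp":[[-0.1,2.5,0],[-0.1,4,-1],[-0.1,4,-3],[0,1.25,-3],[0,0,-1.5],[0,0,0],[0,0,0]],"delta_rot":[[0,0,0],[0,0,0],[0,0,0],[0,0,0],[0,0,0],[0,0,0],[0,0,0]],"claw":[255,255,255,255,255,255,255]}'
python3 - <<'E'
from h import *
T=toolT(); im,d=capture('wrist'); save('w3',im); np.savez('/tmp/w3.npz',im=im,d=d,T=T)
s=sense();print(T.round(3),s['force'],s['grip_width'])
P=cloud('wrist',d,T)
m=(d>0)&(P[:,:,2]>15.5)&(P[:,:,2]<25)&(P[:,:,0]>415)&(P[:,:,0]<535)&(P[:,:,1]>20)&(P[:,:,1]<75)
q=P[m];print(len(q),cv2.minAreaRect(q[:,:2].astype(np.float32)))
Q=(P-T[:3,3])@T[:3,:3]
m=(d>0)&(abs(Q[:,:,1])<37)&(abs(Q[:,:,0])<52)&(Q[:,:,2]>2)&(Q[:,:,2]<9)
q=Q[m];f=q[q[:,0]>25];print('front',cv2.minAreaRect(f[:,:2].astype(np.float32)),f.max(0),np.median(f[:,2]))
E
```

```text
time_s: 5.35
eef_pos: [475.5, 4.5, 54.8]
ee_rot: [0.0, 0.736, 0.677, 0.0]
force: [0.1, -0.8, -2.6]
grip_width: 0.343
[[ 8.20000e-02  9.97000e-01  1.00000e-03  4.75453e+02]
 [ 9.97000e-01 -8.20000e-02 -0.00000e+00  4.49600e+00]
 [-0.00000e+00  1.00000e-03 -1.00000e+00  5.48090e+01]
 [ 0.00000e+00  0.00000e+00  0.00000e+00  1.00000e+00]] [-0.45703044 -0.66355727 -1.63105515] 0.3418486617687705
3759 ((476.8455810546875, 40.74688720703125), (47.580322265625, 87.9564208984375), 85.5871810913086)
front ((35.18167495727539, 0.4691638946533203), (63.74073791503906, 20.310832977294922), 89.93570709228516) [45.37019718 32.33296928  8.96571908] 5.214089307079479
```

View pics/w3.png

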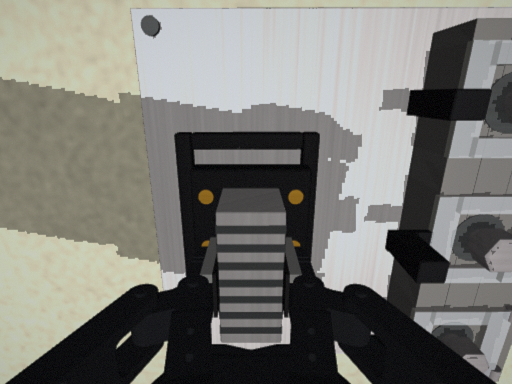

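```bash
python3 -m crank '{"dp":[[-0.17,0.29,0],[0,0,-0.8],[0,0,-0.5],[0,0,0]],"delta_rot":[[0,0,0],[0,0,0],[0,0,0],[0,0,0]],"claw":[255,255,255,255]}'
```

```text
time_s: 5.8
eef_pos: [472.8, 7.9, 40.6]
ee_rot: [-0.001, 0.736, 0.677, -0.0]
force: [0.7, 0.7, -2.2]
grip_width: 0.346
```

```bash
python3 -m crank '{"dp":[[0,0,-0.4],[0,0,-0.4],[0,0,0]],"delta_rot":[[0,0,0],[0,0,0],[0,0,0]],"claw":[255,255,255]}'
```

```text
time_s: 6.1
eef_pos: [473.0, 7.9, 32.8]
ee_rot: [-0.0, 0.736, 0.678, -0.0]
force: [-0.6, 0.7, -1.9]
grip_width: 0.343
```

```bash
python3 -m crank '{"dp":[[0.07,-0.05,0],[0,0,-0.3],[0,0,-0.1],[0,0,0]],"delta_rot":[[0,0,0],[0,0,0],[0,0,0],[0,0,0]],"claw":[255,255,255,255]}'
```

```text
time_s: 6.5
eef_pos: [474.1, 7.3, 29.6]
ee_rot: [0.0, 0.735, 0.678, 0.0]
force: [-1.8, -0.7, 2.3]
grip_width: 0.338
```

```bash
python3 -m crank '{"dp":[[0,0,0],[0,0,0],[0,0,0],[0,0,0],[0,0,3],[0,-1,4],[0,-2,4],[0,-2,2],[0,0,0]],"delta_rot":[[0,0,0],[0,0,0],[0,0,0],[0,0,0],[0,0,0],[0,0,0],[0,0,0],[0,0,0],[0,0,0]],"claw":[90,0,0,0,0,0,0,0,0]}'
python3 - <<'E'
from h import *
T=toolT(); im,d=capture('wrist'); save('w4',im); np.savez('/tmp/w4.npz',im=im,d=d,T=T)
print(T[:3,3].round(1))
P=cloud('wrist',d,T)
j=np.radians(-4.58);X=np.array([np.cos(j),np.sin(j)]);Y=np.array([-X[1],X[0]])
c=np.array([474.4,7.65])
lx=(P[:,:,:2]-c)@X;ly=(P[:,:,:2]-c)@Y
m=(d>0)&(abs(lx)<30)&(abs(ly)<44)&(P[:,:,2]>21)&(P[:,:,2]<28)
q=P[m];A=np.c_[lx[m],ly[m],np.ones(m.sum())];print('slab plane',np.linalg.lstsq(A,q[:,2],rcond=None)[0],q[:,2].mean(), 'corners z',[np.round(q[(np.sign(lx[m])==a)&(np.sign(ly[m])==b),2].mean(),1) for a in(-1,1) for b in(-1,1)])
m=(d>0)&(abs(lx)<25)&(abs(ly)<44)&(P[:,:,2]>50)&(P[:,:,2]<65)
print('sink',cv2.minAreaRect(np.c_[lx[m],ly[m]].astype(np.float32)),np.median(P[m][:,2]))
E
```

```text
time_s: 7.4
eef_pos: [475.3, -44.6, 161.9]
ee_rot: [0.003, 0.736, 0.677, 0.001]
force: [-0.4, 0.7, -1.6]
grip_width: 1.005
[475.3 -44.6 161.9]
slab plane [ 7.37126077e-04 -4.34538542e-04  2.44263480e+01] 24.42333559929444 corners z [np.float64(24.4), np.float64(24.4), np.float64(24.5), np.float64(24.4)]
sink ((0.3658123016357422, -0.5567779541015625), (30.29544448852539, 69.76073455810547), 0.1616944670677185) 58.4486353943075
```

View pics/w4.png

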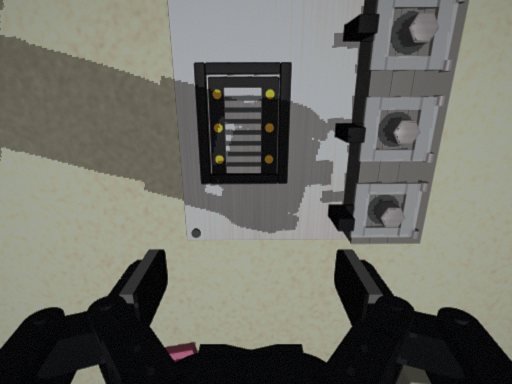

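The wrist picture shows the module inside the pocket walls at about (243,125). It sits flat: the slab top is 24.4 mm at all four corners, yaw 0.2°, offsets under 0.6 mm. Next I turn the jaws along the jig's y, shut them, and go above the right bolt.

```bash
python3 -m crank '{"dp":[[1.3,-0.3,0],[1.3,-0.3,0],[1.3,-0.3,0],[1.3,-0.3,0],[1.3,-0.3,0],[1.3,-0.3,0],[1.3,-0.4,-1],[1.3,-0.4,-1],[1.3,-0.4,-1],[0.9,-0.3,-1]],"delta_rot":[[0,0,8.4],[0,0,8.4],[0,0,8.4],[0,0,8.4],[0,0,8.4],[0,0,8.4],[0,0,8.4],[0,0,8.4],[0,0,8.4],[0,0,8.4]],"claw":[255,255,255,255,255,255,255,255,255,255]}' 40
python3 - <<'E'
from h import *
w=np.load('/tmp/w4.npz');d=w['d'];P=cloud('wrist',d,w['T'])
j=np.radians(-4.58);X=np.array([np.cos(j),np.sin(j)]);Y=np.array([-X[1],X[0]]);O=np.array([534.2,3.0])
lx=(P[:,:,:2]-O)@X;ly=(P[:,:,:2]-O)@Y
for y0 in (75,0,-75):
  for off in (-18,-12,-9,0,9,12,18):
    m=(d>0)&(abs(ly-y0-off)<2)&(lx>10)&(lx<62)&(P[:,:,2]<95)
    o=[]
    for a in range(14,62,4):
        k=m&(lx>=a)&(lx<a+4); o.append('%3.0f'%np.median(P[k][:,2]) if k.sum()>0 else ' --')
    print(y0,off,' '.join(o))
E
```

```text
time_s: 8.45
eef_pos: [599.9, -74.6, 116.8]
ee_rot: [-0.001, 0.09, 0.996, 0.0]
force: [1.0, 0.1, 0.9]
grip_width: 0.002
75 -18  10  10  10  10  11  10  11  28  51  50  50  46
75 -12  10  11  10  11  10  10  11  29  50  50  50  45
75 -9  10  30  58  54  49  11  11  29  50  50  50  46
75 0  10  66  80  80  80  --  --  51  50  50  50  47
75 9  10  10  10  10  --  --  --  50  50  50  50  46
75 12  10  10  10  11  10  --  49  50  50  50  50  45
75 18  11  10  10  10  10  10  10  37  50  50  50  50
0 -18  11  11  11  11  10  10  10  32  50  50  50  50
0 -12  10  10  10  10  10  --  51  51  50  50  50  45
0 -9  10  11  11  10  --  --  --  51  51  50  50  46
0 0  10  66  80  80  80  --  --  51  50  51  50  47
0 9  11  11  11  10  11  10  11  29  50  50  50  46
0 12  11  11  11  10  11  10  10  29  50  50  50  46
0 18  10  10  10  10  11  10  11  30  50  50  50  50
-75 -18  11  11  10  11  --  --  --  50  51  50  50  47
-75 -12  10  10  11  11  --  --  --  50  51  50  51  46
-75 -9  11  11  10  11  10  11  10  32  51  50  51  46
-75 0  11  68  80  80  80  11  50  26  50  51  50  47
-75 9  11  10  11  11  11  11  11  28  51  50  50  46
-75 12  11  10  11  11  11  11  11  30  50  51  50  46
-75 18  10  11  10  10  10  10  11  28  50  51  51  51
```

```bash
python3 -m crank '{"dp":[[0.1,-0.2,-2],[0,-0.1,-1.5],[0,0,-0.8],[0,0,0],[0,0,0]],"delta_rot":[[0,0,5.7],[0,0,0],[0,0,0],[0,0,0],[0,0,0]],"claw":[255,255,255,255,255]}' 40
```

```text
time_s: 8.95
eef_pos: [601.1, -78.2, 76.4]
ee_rot: [0.0, 0.044, 0.999, 0.0]
force: [0.3, 0.5, 0.3]
grip_width: 0.003
```

```bash
python3 -m crank '{"dp":[[0,0,-0.5],[0,0,-0.3],[0,0,0]],"delta_rot":[[0,0,0.4],[0,0,0],[0,0,0]],"claw":[255,255,255]}'
```

```text
time_s: 9.25
eef_pos: [600.8, -78.5, 68.0]
ee_rot: [-0.0, 0.04, 0.999, 0.0]
force: [0.5, 0.8, 0.1]
grip_width: -0.004
```

```bash
python3 -m crank '{"dp":[[0,0,-0.2],[0,0,0]],"delta_rot":[[0,0,0],[0,0,0]],"claw":[255,255]}'
```

```text
time_s: 9.45
eef_pos: [601.1, -78.7, 66.3]
ee_rot: [0.0, 0.04, 0.999, -0.0]
force: [0.6, 0.0, 0.2]
grip_width: -0.001
```

```bash
python3 -m crank '{"dp":[[0,0,-0.1],[0,0,0]],"delta_rot":[[0,0,0],[0,0,0]],"claw":[255,255]}'
```

```text
time_s: 9.65
eef_pos: [601.1, -78.7, 66.0]
ee_rot: [0.0, 0.04, 0.999, -0.0]
force: [-2.4, 0.9, 5.0]
grip_width: -0.002
```

```bash
python3 -m crank '{"dp":[[0,0,-0.1],[0,0,0],[0,0,0]],"delta_rot":[[0,0,0],[0,0,0],[0,0,0]],"claw":[255,255,255]}'
```

```text
time_s: 9.95
eef_pos: [601.2, -78.7, 65.9]
ee_rot: [0.0, 0.04, 0.999, -0.0]
force: [-4.4, 0.7, 11.1]
grip_width: 0.0
```

The right bolt is tight: 11 N with no sinking. On to the middle one.

```bash
python3 -m crank '{"dp":[[0,0,1.2],[0.2,2.5,0],[0.2,3,0],[0.2,2.1,0],[0,0,-0.4],[0,0,-0.3],[0,0,0]],"delta_rot":[[0,0,0],[0,0,0],[0,0,0],[0,0,0],[0,0,0],[0,0,0],[0,0,0]],"claw":[255,255,255,255,255,255,255]}'
```

```text
time_s: 10.65
eef_pos: [606.8, -3.5, 68.8]
ee_rot: [-0.0, 0.041, 0.999, -0.0]
force: [-0.0, -0.3, -1.0]
grip_width: -0.0
```

```bash
python3 -m crank '{"dp":[[0,0,-0.2],[0,0,0],[0,0,0]],"delta_rot":[[0,0,0],[0,0,0],[0,0,0]],"claw":[255,255,255]}'
```

```text
time_s: 10.95
eef_pos: [607.0, -3.1, 67.3]
ee_rot: [-0.0, 0.04, 0.999, -0.0]
force: [-0.0, 0.4, -0.2]
grip_width: 0.001
```

```bash
python3 -m crank '{"dp":[[0,0,-0.2],[0,0,0],[0,0,0]],"delta_rot":[[0,0,0],[0,0,0],[0,0,0]],"claw":[255,255,255]}'
```

```text
time_s: 11.25
eef_pos: [607.0, -2.6, 65.3]
ee_rot: [-0.0, 0.04, 0.999, 0.0]
force: [1.0, 0.6, 0.7]
grip_width: 0.004
```

```bash
python3 -m crank '{"dp":[[0,0,-0.2],[0,0,0],[0,0,0]],"delta_rot":[[0,0,0],[0,0,0],[0,0,0]],"claw":[255,255,255]}'
```

```text
time_s: 11.55
eef_pos: [606.9, -2.5, 63.1]
ee_rot: [-0.0, 0.04, 0.999, 0.0]
force: [0.3, -0.1, -0.3]
grip_width: 0.004
```

```bash
python3 -m crank '{"dp":[[0,0,-0.2],[0,0,0],[0,0,0]],"delta_rot":[[0,0,0],[0,0,0],[0,0,0]],"claw":[255,255,255]}'
```

```text
time_s: 11.85
eef_pos: [606.9, -2.6, 61.1]
ee_rot: [-0.0, 0.04, 0.999, 0.0]
force: [-1.1, 0.0, -0.2]
grip_width: 0.002
```

```bash
python3 -m crank '{"dp":[[0,0,-0.2],[0,0,0],[0,0,0]],"delta_rot":[[0,0,0],[0,0,0],[0,0,0]],"claw":[255,255,255]}'
```

```text
time_s: 12.15
eef_pos: [607.1, -2.6, 60.0]
ee_rot: [0.0, 0.04, 0.999, -0.0]
force: [-2.7, 0.5, 7.7]
grip_width: -0.002
```

```bash
python3 -m crank '{"dp":[[0,0,-0.1],[0,0,0],[0,0,0]],"delta_rot":[[0,0,0],[0,0,0],[0,0,0]],"claw":[255,255,255]}'
```

```text
time_s: 12.45
eef_pos: [607.1, -2.6, 60.0]
ee_rot: [0.0, 0.04, 0.999, -0.0]
force: [-6.6, 1.4, 15.3]
grip_width: -0.003
```

The middle bolt sank 6.5 mm to its stop, so it is the loose one. I retract, look at it, and line up over its post.

```bash
python3 -m crank '{"dp":[[0,0,2],[0,0,3],[-1.6,0.1,2],[-1.5,0.1,0],[-1.5,0.15,0],[0,0,0],[0,0,0]],"delta_rot":[[0,0,0],[0,0,0],[0,0,0],[0,0,0],[0,0,0],[0,0,0],[0,0,0]],"claw":[255,255,130,130,130,130,130]}'
python3 - <<'E'
from h import *
T=toolT(); im,d=capture('wrist'); save('w5',im); np.savez('/tmp/w5.npz',im=im,d=d,T=T)
print(T.round(3),sense()['grip_width'])
P=cloud('wrist',d,T)
j=np.radians(-4.58);X=np.array([np.cos(j),np.sin(j)]);Y=np.array([-X[1],X[0]]);O=np.array([534.2,3.0])
lx=(P[:,:,:2]-O)@X;ly=(P[:,:,:2]-O)@Y
for y0 in (75,0,-75):
    m=(d>0)&(abs(ly-y0)<6)&(abs(lx-73)<6); print(y0,m.sum(),np.median(P[m][:,2]) if m.sum() else None)
    m=(d>0)&(abs(ly-y0)<14)&(abs(lx-27)<14)&(P[:,:,2]>75)&(P[:,:,2]<85)
    if m.sum(): print('  post',m.sum(),np.median(P[m],0).round(1),P[m].min(0).round(1),P[m].max(0).round(1))
E
```

```text
time_s: 13.15
eef_pos: [561.4, 0.8, 128.4]
ee_rot: [0.0, 0.04, 0.999, -0.0]
force: [0.9, 0.7, 0.4]
grip_width: 0.491
[[-9.97000e-01  8.00000e-02  1.00000e-03  5.61396e+02]
 [ 8.00000e-02  9.97000e-01 -0.00000e+00  8.01000e-01]
 [-1.00000e-03 -0.00000e+00 -1.00000e+00  1.28394e+02]
 [ 0.00000e+00  0.00000e+00  0.00000e+00  1.00000e+00]] 0.48526949432966704
75 204 67.13587597457129
  post 387 [565.7  74.3  80.3] [559.1  68.7  75. ] [574.   81.5  81.9]
0 177 60.64584006604463
  post 345 [559.6   0.7  80.4] [553.4  -5.6  75. ] [568.    6.8  82.6]
-75 206 66.61634398488022
  post 388 [553.6 -73.   80.3] [547.3 -80.6  75. ] [562.3 -67.2  82.3]
```

View pics/w5.png

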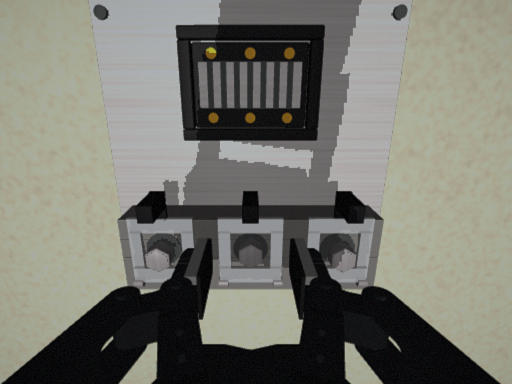

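The wrist picture shows the middle bolt at (250,248), lower than its neighbours (60.6 mm against 67), with its post at (250,205) centred between the fingers. I descend and grip.

```bash
python3 -m crank '{"dp":[[-0.05,0,-3],[0,0,-3],[0,0,-2.1],[0,0,0],[0,0,0],[0,0,0],[0,0,0],[0,0,0]],"delta_rot":[[0,0,0],[0,0,0],[0,0,0],[0,0,0],[0,0,0],[0,0,0],[0,0,0],[0,0,0]],"claw":[130,130,130,130,255,255,255,255]}' 40
```

```text
time_s: 14.0
eef_pos: [561.5, 0.5, 48.6]
ee_rot: [0.001, 0.04, 0.999, -0.0]
force: [0.6, -1.9, 5.4]
grip_width: 0.133
```

```bash
python3 -m crank '{"dp":[[0.03,0,0.68],[0.09,-0.01,0.67],[0.15,-0.01,0.66],[0.2,-0.02,0.65],[0,0,0]],"delta_rot":[[0.4,4.98,0],[0.4,4.98,0],[0.4,4.98,0],[0.4,4.98,0],[0,0,0]],"claw":[255,255,255,255,255]}' 40
python3 -c "
from h import *
s=sense();print(s['joints'].round(2),s['eef_pos'].round(1),toolT()[:3,2].round(3),s['force'].round(1),s['wrist_torque'].round(2))"
```

```text
time_s: 14.5
eef_pos: [565.8, 0.2, 74.3]
ee_rot: [-0.174, 0.04, 0.984, 0.007]
force: [-3.8, -1.5, 6.5]
grip_width: 0.13
[-0.19  0.76  1.26 -0.04  1.47 -1.67] [5.658e+02 2.000e-01 7.430e+01] [-0.342  0.027 -0.939] [-3.8 -1.5  6.5] [-0.25  0.32  0.13]
```

```bash
python3 -m crank '{"dp":[[0.26,-0.02,0.63],[0.31,-0.03,0.6],[0.36,-0.03,0.57],[0.41,-0.03,0.54],[0,0,0]],"delta_rot":[[0.4,4.98,0],[0.4,4.98,0],[0.4,4.98,0],[0.4,4.98,0],[0,0,0]],"claw":[255,255,255,255,255]}' 40
python3 -c "
from h import *
s=sense();print(s['joints'].round(2),s['eef_pos'].round(1),toolT()[:3,2].round(3),s['force'].round(1),s['wrist_torque'].round(2))"
```

```text
time_s: 15.0
eef_pos: [578.6, -0.9, 97.3]
ee_rot: [-0.343, 0.038, 0.938, 0.014]
force: [-3.2, -2.7, 7.5]
grip_width: 0.128
[-0.18  0.98  0.89 -0.07  1.97 -1.67] [578.6  -0.9  97.3] [-0.643  0.051 -0.764] [-3.2 -2.7  7.5] [-0.31  0.59  0.23]
```

```bash
python3 -m crank '{"dp":[[0.46,-0.04,0.5],[0.5,-0.04,0.46],[0.54,-0.04,0.41],[0,0,0],[0,0,0]],"delta_rot":[[0.4,4.98,0],[0.4,4.98,0],[0.4,4.98,0],[0,0,0],[0,0,0]],"claw":[255,255,255,255,255]}' 40
python3 - <<'E'
from h import *
s=sense();print(s['joints'].round(2),s['eef_pos'].round(1),toolT()[:3,2].round(3),s['force'].round(1),s['wrist_torque'].round(2),s['grip_width'])
for n in ['side','wrist','scene']:
    T=toolT();im,d=capture(n);save('f_'+n,im);np.savez('/tmp/f_%s.npz'%n,im=im,d=d,T=T)
im=np.load('/tmp/f_side.npz')['im'];save('f_sidec',cv2.resize(im[80:260,150:350],None,fx=3.3,fy=3.3,interpolation=cv2.INTER_CUBIC))
E
```

```text
time_s: 15.5
eef_pos: [593.3, -2.0, 110.7]
ee_rot: [-0.461, 0.036, 0.886, 0.018]
force: [-5.4, -2.6, 0.9]
grip_width: 0.127
[-0.17  1.19  0.55 -0.1   2.36 -1.69] [593.3  -2.  110.7] [-0.817  0.065 -0.574] [-5.4 -2.6  0.9] [-0.24  0.42  0.41] 0.12712903617091426
```

View pics/f_sidec.png

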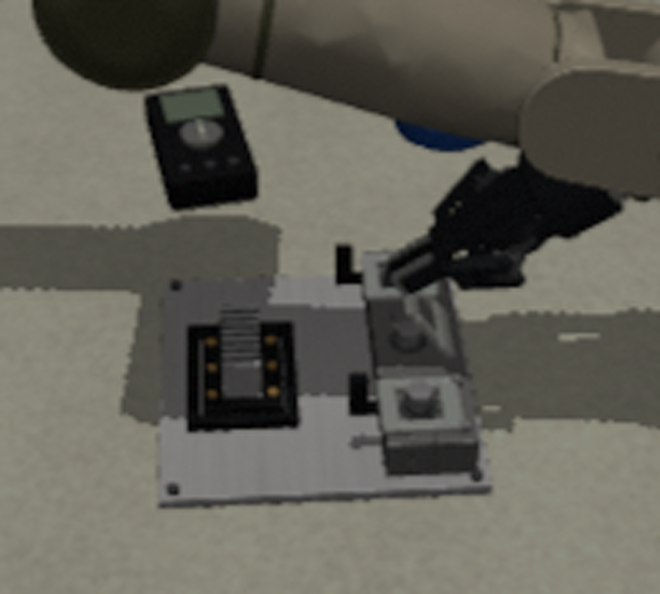

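View pics/f_wrist.png

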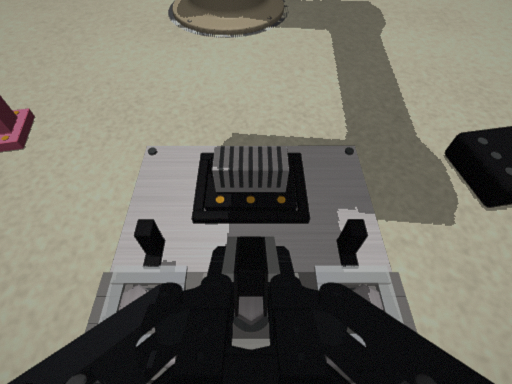

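The side crop shows the middle post gripped and its cover raised at about (425,315), with the other two posts upright and shut. The wrist picture shows the module still seated at (250,185). One last hold and depth check, then I hand in.

```bash
python3 -m crank '{"dp":[[0,0,0],[0,0,0],[0,0,0]],"delta_rot":[[0,0,0],[0,0,0],[0,0,0]],"claw":[255,255,255]}' 40
python3 - <<'E'
from h import *
j=np.radians(-4.58);X=np.array([np.cos(j),np.sin(j)]);Y=np.array([-X[1],X[0]]);O=np.array([534.2,3.0])
ok=True
for n in ['side','wrist']:
    w=np.load('/tmp/f_%s.npz'%n);d=w['d'];P=cloud(n,d,w['T'])
    lx=(P[:,:,:2]-O)@X;ly=(P[:,:,:2]-O)@Y
    for y0 in(75,-75):
        m=(d>0)&(abs(ly-y0)<10)&(abs(lx-27)<11)&(P[:,:,2]>70)&(P[:,:,2]<100)
        print(n,y0,'post top',np.percentile(P[m][:,2],90).round(1) if m.sum() else None)
    m=(d>0)&(abs(lx+60)<31)&(abs(ly)<44)&(P[:,:,2]>19)&(P[:,:,2]<30)
    A=np.c_[lx[m],ly[m],np.ones(m.sum())];print('slab',m.sum(),np.linalg.lstsq(A,P[m][:,2],rcond=None)[0].round(4))
    m=(d>0)&(abs(lx-73)<5)&(abs(ly)<5)&(P[:,:,2]<75); print('mid bolt z',np.median(P[m][:,2]) if m.sum() else None)
t=toolT();g=t[:3,3]-19*t[:3,2];gx=(g[:2]-O)@X;print('grasp jig x,z',gx,g[2],'angle',np.degrees(np.arctan2(g[2]-48,105-gx)-np.arctan2(18,78)),sense()['grip_width'],sense()['force'])
E
```

```text
time_s: 15.95
eef_pos: [593.3, -2.0, 110.7]
ee_rot: [-0.461, 0.036, 0.886, 0.018]
force: [-4.9, -3.2, -1.2]
grip_width: 0.131
side 75 post top 80.6
side -75 post top 80.9
slab 326 [-1.20000e-02  2.70000e-03  2.31784e+01]
mid bolt z 58.799214419142345
wrist 75 post top 80.7
wrist -75 post top 80.6
slab 1739 [-3.60000e-03 -1.20000e-03  2.42443e+01]
mid bolt z 60.18309344357971
grasp jig x,z 74.82416427361034 121.56505734234034 angle 54.702311854881415 0.13140834418840233 [-4.86502415 -3.16528581 -1.24344543]
```

```bash
python3 -c "
from rig import *
print(finish_job())"
```

```text
the job is handed in; nothing more can be done
None
```

The job is handed in at about 16 s, with the module seated, the loose bolt found and its cover held open.

- **Module:** I set it in the pocket and let go. Right after release the slab top was 24.4 mm at all four corners, and it sat within 0.6 mm and 0.2° of the pocket. The final wrist view agrees: 24.2 mm with a tilt under 0.3°. The coarser side view read about 1 mm lower with a tilt of about 0.7°, which I put down to its noise.
- **Bolts:** The right bolt held at 11 N without sinking. The middle bolt gave way 6.5 mm to its stop and stayed down, at 60.2 mm against about 67 mm for the other two. The left bolt was not tapped, as the loose one had been found.
- **Cover:** I gripped the middle cover's post and lifted it to about 55°, and it was still held there at hand-in. The angle is worked out from the gripper's position. The left and right posts still stand at their shut height of about 80.7 mm.
- **Forces and bystanders:** The highest force I read was about 17 N, while pressing the middle bolt against its stop. The arm never went near the meter, the tape or the tool rack, but I did not measure their positions again at the end.

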